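# Clear the offcuts and hold the turning bolt head behind the bracket

### The arm

A 6-joint arm with a two-finger parallel gripper is mounted at the origin on the work surface. World frame = base frame: x ahead of the robot, y to its left, z up, the work surface at z = 0. Lengths are in m, angles in rad, forces in N, time in s.
With the tool pointing down it reaches from about 0.35 to 0.875 m from the base axis. Payload 4.2 kg.
Tool frame: the origin (TCP) lies midway between the tips of the shut fingers; the grasp point (between the pads) lies 19 mm behind it; y points along the fingers, x is the direction in which the jaws open and shut, and the axes are right-handed (so a half turn about y gives the same grasp; the last joint's range is limited). The gripper opens to 85 mm and grips with 20 to 120 N. Pads are 22 mm wide; open, the fingers measure 114 mm over their backs; the gripper's body (76 mm by 85 mm) begins 54 mm behind the grasp point. The pads swing forward as they close: fully open they stand 13 mm farther back than shut.
Start: joints at [-0.892, 0.385, 0.008, 0, -1.194, -0.259], TCP at [0.255, -0.571, 0.231] pointing down, gripper open.
Joint ranges: [-3.14, 3.14], [-1.21, 2.06], [-1.07, 1.41], [-3.16, 2.05], [-2.99, -0.16], [-3.1, 3.1]. Speed limits (rad/s): [2.79, 2.79, 3.14, 3.14, 3.14, 3.14].

### API

Orientations are given as a unit quaternion [w, x, y, z].
In Python, from plant import movep, move_straight, movej, set_gripper, sleep, solve_ik, get_state, camera, IKError, sign_off, find_in gives the robot as it stands. Calls block until the motion is done:
- movep(position, orientation): joint-space move of the TCP to a pose.
- move_straight(position, rot=None, vel=0.15): straight line of the TCP; rot=None keeps the orientation; vel is the mean speed in m/s.
- movej(angles): joint-space move.
- set_gripper(opening, squeeze=None): opening from 0.0 (shut) to 1.0 (fully open); squeeze is the grip in N (None keeps the last); returns when the fingers have stopped.
- sleep(seconds).
- solve_ik(position, orientation): joint angles nearest the present ones, or None.
- get_state(): the state.
- camera(name): name is "side" or "top"; returns a dict with "image" (420x560x3 uint8, blue, green, red), "camera_matrix" (3x3 intrinsics, pixels), "origin" and "rotation" of the camera in the world. Camera axes: x right, y up, looking along -z (the intrinsics and any distortion apply to the point x, -y, -z); pixel columns grow to the right and rows downward; lengths in m; the calibration is good to about 2 mm. A picture is of the moment at which its call begins. There is no depth.
A pose or a line that the arm cannot do raises IKError and nothing moves.
- sign_off(): hands the job in, once; it reports no verdict.
Trained networks look in a picture, given as the dict that the camera call returned (one of the last four; its "shot" number tells which), for a name from the list of things; names that differ only in an ending like _2 or _b are one class to them, and where a whole thing is asked for, a point or a joint stands for the part that bears it (a point fixed in the world has none). Each returns a list of dicts, best first, with "p" (0 to 1); they miss things now and then, are a little off and sometimes report something else, mostly with a low value. They report only what shows in the picture. A call takes as long as a camera call.
- find_in(query, picture): "extent" ([left, top, width, height] in pixels, round what is visible of it).
The state is a dict: "t": time; "joint_positions": joint angles; "joint_velocities": joint speeds; "tau": joint torques, N m; "position": TCP position; "tcp_rot": TCP orientation; "wrist_force": force on the tool from outside, world axes, zero at the start; "moment": the same for the moment, N m; "gripper_width": opening from 0.0 (shut) to 1.0 (fully open).
Only numpy, scipy, OpenCV 4.12 (cv2) and the standard library are available. Lean on these libraries where they do the work, as an engineer would, in place of code of your own. Each camera call takes 0.05 s, during which the arm holds its last target.

### The job

The nut runner is slowly turning the bolt in the bracket along with the nut: first clear the two wooden offcuts lying across the gap into the grey scrap bin (not the yellow stock bin), then reach down into the narrow gap behind the bracket, grasp the bolt head between the fingers and hold it so that it stops turning. Finish while still gripping the head: do not let go. Leave the tools, containers and spare parts around the bench where they are.

Things in the scene. Friction and masses are not known exactly. Their poses are not given: they have to be found in the camera images.
- fixture: Bolting fixture, fixed to the bench (position and yaw vary). Origin on the bench top, directly below the bolt head's centre; x runs along the bolt from the grey nut runner through the bracket to the backing plate, y along the gap, z up. Base plate 12 mm thick, x -155 to +95 mm, y +-110 mm. The runner, 48 mm in diameter, top at z = 90 mm, lies at x -153 to -60 mm.
- gap (a point): Middle of the open top of the gap, 98 mm above the bench, right above the bolt head. Fixture's frame. The gap lies between two upright aluminium plates 8 mm thick and 200 mm long in y, tops at z = 98 mm: the bracket (x -34 to -26 mm) and the backing plate (x +26 to +34 mm). So it is 52 mm wide, 200 mm long, its floor at z = 12 mm.
- bolt_head (a point): Centre of the steel hexagonal bolt head in the middle of the gap, 66 mm above the bench, 32 mm below the plates' tops. 30 mm across flats, 34.6 mm across corners, 16 mm thick along the bolt; yellow witness mark. A brass collar, 24 mm diameter, joins it to the bracket. Free space: 18 mm either side along the bolt, over 80 mm either side along the gap, 36 mm below.
- bolt (a joint): Turn of bolt and nut about the fixture's x axis, rad, right-handed. At 0 two flats of the head face the fixture's +y and -y; it looks the same every 1.047 rad. The runner drives it with a steady 0.3 N m: left alone it turns at about +0.1 rad/s and never stops. A firm pinch (30 N or more) from above, across y, stops it at any angle of the hexagon.
- offcut_a: Pale wooden offcut, loose, 100 mm long (its x) x 26 mm wide (y) x 24 mm high, 50 g, lying across the tops of the two plates over the gap, on the fixture's -y side, its length roughly along the fixture's x. Origin at the centre of its underside.
- offcut_b: Darker wooden offcut, loose, 104 mm long (its x) x 32 mm wide (y) x 22 mm high, 60 g, lying across the tops of the two plates over the gap, on the fixture's +y side. Origin at the centre of its underside.
- scrap_bin: Grey open scrap bin, fixed, empty, 220 mm (its x) x 170 mm (y) x 100 mm high outside, walls and floor 5 mm. Origin at the centre of its underside. It stands to the left or the right of the fixture.
- stock_bin: Yellow open bin of the same size with bolts in it, fixed, on the other side: no offcuts in here. Origin at the centre of its underside.
- spray_bottle: Loose white bottle, 74 mm diameter, 190 mm tall, standing beyond one of the bins. Origin at the centre of its underside. Bystander.
- grease_tin: Loose green tin, 72 mm diameter, 75 mm tall. Origin at the centre of its underside. Bystander.
- wrench: Loose steel wrench, 170 mm long, lying flat near the robot's side of the bench. Bystander.
- screwdriver: Loose screwdriver with an orange handle, lying near the robot's side of the bench. Bystander.
- bushing: Loose brass bushing, 32 mm diameter, 20 mm tall, standing on the fixture's base plate behind the backing plate. Origin at the centre of its underside. Bystander.
- spare_bolt: Loose spare bolt standing on its head, 30 mm diameter, 57 mm tall, on the far part of the bench. Origin at the centre of its underside. Bystander.

How it is judged:
On the way, in this order (a step that is already met when the one before it is completed fails the run):
1. both offcuts lie in the grey scrap bin, released (x of offcut_a in the frame of scrap_bin between -0.105 and 0.105 m and y of offcut_a in the frame of scrap_bin between -0.08 and 0.08 m and z of offcut_a in the frame of scrap_bin between -0.005 and 0.085 m and linear speed of each of offcut_a, offcut_b below 0.05 m/s and contact force between the fingers and offcut_a below 0.5 N and x of offcut_b in the frame of scrap_bin between -0.105 and 0.105 m and y of offcut_b in the frame of scrap_bin between -0.08 and 0.08 m and z of offcut_b in the frame of scrap_bin between -0.005 and 0.085 m and contact force between the fingers and offcut_b below 0.5 N), for 0.2 s.
2. the bolt head is gripped between the fingers and no longer turns (contact force between the fingers and bolt above 5 N and distance between the grasp point and bolt_head below 0.03 m and velocity of joint bolt between -0.03 and 0.03 rad/s), for 0.5 s.
At the end, for the whole second after the job is handed in: Both offcuts rest inside the grey bin (centre within its walls, below its rim), not touched by the fingers; the bolt head is between the fingers (within 30 mm of the grasp point), contact force over 5 N, and the bolt turns at under 0.03 rad/s either way. The robot is still holding (all of step 1 and all of step 2); the arm keeps its last pose, push and grip.
It fails at once if a bystander is moved by more than 30 mm (distance of any of spray_bottle, grease_tin, wrench, screwdriver, bushing, spare_bolt from where it was at the start of the episode above 0.03 m).
It fails at once if an offcut is put in the yellow stock bin ((x of offcut_a in the frame of stock_bin between -0.105 and 0.105 m and y of offcut_a in the frame of stock_bin between -0.08 and 0.08 m and z of offcut_a in the frame of stock_bin between -0.005 and 0.085 m) or (x of offcut_b in the frame of stock_bin between -0.105 and 0.105 m and y of offcut_b in the frame of stock_bin between -0.08 and 0.08 m and z of offcut_b in the frame of stock_bin between -0.005 and 0.085 m)).
It also fails if it takes over 58 s, if anything falls off the work surface, if the arm or the gripper's body presses on something with over 40 N, if the wrist force passes 120 N, or if a joint passes its speed limit or range.

## Working session

There is one attempt and no reset: what is moved stays moved. The work goes in short steps, each a Python script; the robot and the scene stay as the last script left them, time stands still between calls to the robot, and variables do not carry over. Pictures are saved under pics/ and viewed, and the job is handed in when it is done.

```bash
ls; mkdir -p pics; python3 - <<'E'
from plant import *
import cv2,numpy as np
for n in ("top","side"):
    c=camera(n); cv2.imwrite(f"pics/{n}0.png",c["image"])
    print(n,c["camera_matrix"],c["origin"],c["rotation"],[k for k in c])
    np.savez(f"{n}0.npz",K=c["camera_matrix"],o=c["origin"],R=c["rotation"])
    for q in ["offcut_a","offcut_b","scrap_bin","stock_bin","fixture","bolt_head","bushing","grease_tin","spray_bottle"]:
        print(q,[(d["extent"],round(d["p"],2)) for d in find_in(q,c)[:3]])
s=get_state();print(s)
E
```

```text
pics
top [[393.54627291   0.         275.08575369]
 [  0.         393.54627291 213.93699798]
 [  0.           0.           1.        ]] [ 0.32792632 -0.01390901  1.00837478] [-0.69498815 -0.06255745  0.04655091  0.71478042] ['image', 'camera_matrix', 'origin', 'rotation', 'shot']
offcut_a [([242.8, 140.5, 23.5, 47.9], 0.97), ([285.8, 135.6, 16.3, 38.7], 0.56)]
offcut_b [([242.8, 140.5, 23.5, 47.9], 0.97), ([285.8, 135.6, 16.3, 38.7], 0.56)]
scrap_bin [([384.8, 148.1, 98.2, 98.8], 0.88)]
stock_bin [([82.5, 172.4, 88.8, 101.8], 0.76)]
fixture [([228.3, 131.7, 101.6, 104.6], 0.95)]
bolt_head [([265.9, 157.7, 20.5, 27.7], 0.79)]
bushing [([275.0, 136.6, 9.2, 10.5], 0.42)]
grease_tin [([405.6, 111.3, 31.4, 31.7], 0.8), ([282.5, 134.6, 23.4, 40.0], 0.37)]
spray_bottle [([103.0, 110.7, 51.3, 44.7], 0.75), ([268.5, 161.9, 17.3, 29.1], 0.31)]
side [[395.91439147   0.         274.89994086]
 [  0.         395.91439147 205.5722677 ]
 [  0.           0.           1.        ]] [0.09472882 0.55761312 0.745388  ] [-0.27482686 -0.11636148  0.36542602  0.88169951] ['image', 'camera_matrix', 'origin', 
[... 476 characters left out ...]
)]
{'t': 1.0, 'joint_positions': array([-8.92383358e-01,  3.84690411e-01,  7.90407508e-03,  5.24687765e-06,
       -1.19399823e+00, -2.58581402e-01]), 'joint_velocities': array([ 1.75813406e-05,  3.45531201e-04, -9.64183784e-04, -3.42296130e-04,
       -5.17095894e-05, -1.57655221e-03]), 'tau': array([ 4.42216087e-04, -3.92093825e+01,  1.88619769e+01,  4.19073477e+00,
       -3.20137951e-04,  2.70378557e-06]), 'position': array([ 0.25475823, -0.57070162,  0.23132025]), 'tcp_rot': array([ 0.38483148, -0.38483831, -0.59321044,  0.59321631]), 'wrist_force': array([0.28284864, 0.21447433, 0.09866275]), 'moment': array([ 0.01124424, -0.02411057, -0.0075624 ]), 'gripper_width': 0.9992912378026944}
```

```bash
python3 - <<'E'
import cv2
a=cv2.imread("pics/top0.png");cv2.imwrite("pics/top0c.png",cv2.resize(a[115:265,200:370],None,fx=4,fy=4,interpolation=cv2.INTER_CUBIC))
a=cv2.imread("pics/side0.png");cv2.imwrite("pics/side0c.png",cv2.resize(a[140:270,170:330],None,fx=4.5,fy=4.5,interpolation=cv2.INTER_CUBIC))
E
```

```text
(no output)
```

View pics/top0.png

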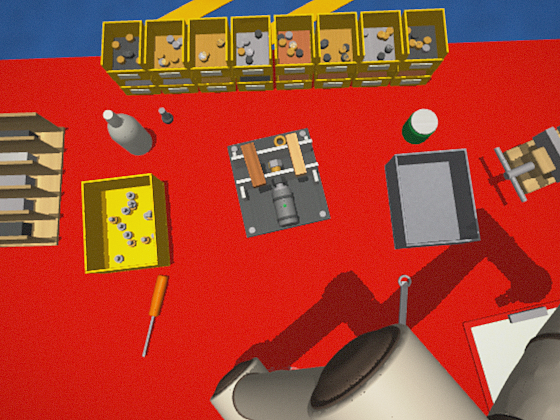

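View pics/side0.png

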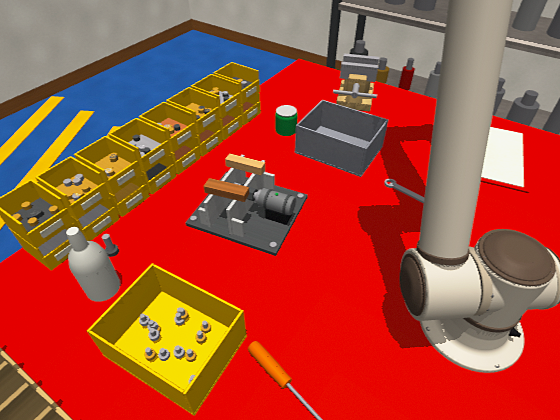

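```bash
ls pics
```

```text
side0.png
side0c.png
top0.png
top0c.png
```

View pics/top0c.png

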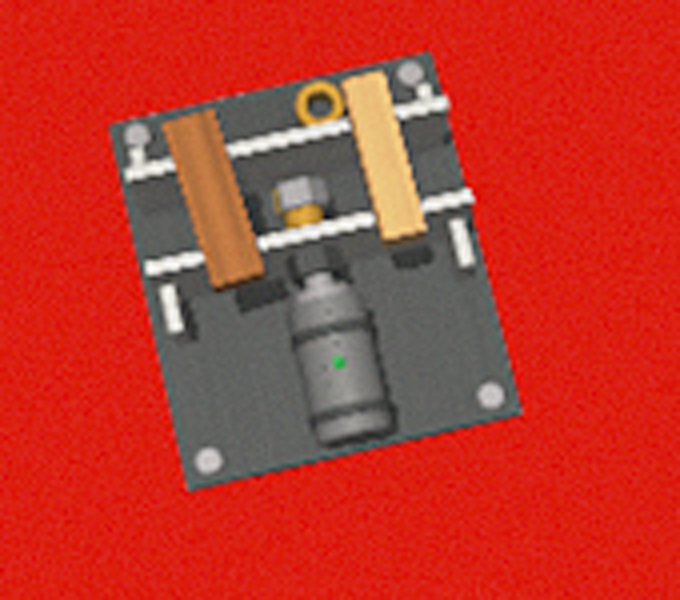

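View pics/side0c.png

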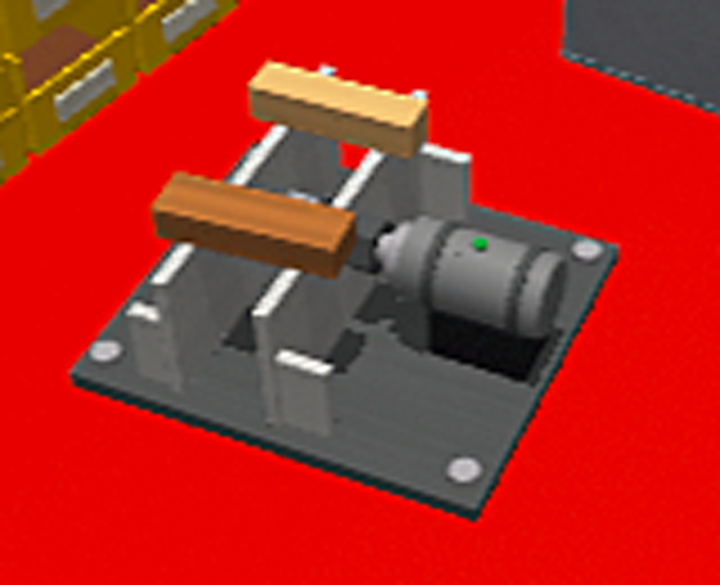

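```bash
cat > geo.py <<'E'
import numpy as np
from scipy.spatial.transform import Rotation as Ro
from scipy.optimize import least_squares
C={n:np.load(f"{n}0.npz") for n in("top","side")}
def proj(n,P):
    c=C[n];q=c["R"];R=Ro.from_quat([q[1],q[2],q[3],q[0]]).as_matrix()
    p=(np.atleast_2d(P)-c["o"])@R
    K=c["K"];return np.c_[K[0,0]*p[:,0]/-p[:,2]+K[0,2],K[1,1]*p[:,1]/p[:,2]+K[1,2]]
def pose(v,L,z0=0):
    c,s=np.cos(v[2]),np.sin(v[2]);L=np.array(L,float)
    return np.c_[v[0]+c*L[:,0]-s*L[:,1],v[1]+s*L[:,0]+c*L[:,1],L[:,2]+z0]
def fit(obs,v0,z0=0):
    # obs: list of (cam, local, pix)
    def r(v):
        o=[]
        for n,L,p in obs: o+=list((proj(n,pose(v,[L],z0))[0]-p))
        return np.array(o)
    s=least_squares(r,v0,loss="soft_l1");return s.x,r(s.x).reshape(-1,2)
T=lambda x,y:np.array([(x+.5)/4-.5+200,(y+.5)/4-.5+115])
S=lambda x,y:np.array([(x+.5)/4.5-.5+170,(y+.5)/4.5-.5+140])
E
python3 - <<'E'
from geo import *
np.set_printoptions(precision=4,suppress=True)
f=[("top",(.095,.11,.012),T(112,127)),("top",(.095,-.11,.012),T(430,53)),("top",(-.155,-.11,.012),T(520,412)),("top",(-.155,.11,.012),T(188,490)),
("top",(.03,.1,.098),T(125,174)),("top",(.03,-.1,.098),T(448,102)),("top",(-.03,.1,.098),T(147,268)),("top",(-.03,-.1,.098),T(473,195))]
g=[("side",(.095,.11,.012),S(72,375)),("side",(-.155,.11,.012),S(475,515)),("side",(-.155,-.11,.012),S(617,247)),("side",(-.03,.1,.098),S(262,312)),("side",(.03,.1,.098),S(160,278))]
for o in (f,g,f+g):
    v,r=fit(o,[.5,0,0]);print("fix",v);print(r.round(1).tolist())
F=v
print("gap px",proj("top",pose(F,[(0,0,.098),(0,0,.066)])))
oa=[("top",(.05,.013,.024),T(343,82)),("top",(.05,-.013,.024),T(383,70)),("top",(-.05,-.013,0.012),T(426,236)),("top",(-.05,.013,.012),T(386,244))]
ob=[("top",(.052,.016,.022),T(163,123)),("top",(.052,-.016,.022),T(214,110)),("top",(-.052,-.016,.011),T(263,272)),("top",(-.052,.016,.011),T(212,288))]
sa=[("side",(-.05,.013,.024),S(412,127)),("side",(.05,.013,.024),S(250,90)),("side",(-.05,-.013,.024),S(428,98)),("side",(.05,-.013,.024),S(268,63))]
sb=[("side",(-.052,.016,.022),S(337,243)),("side",(.052,.016,.022),S(153,207)),("side",(-.052,-.016,.022),S(357,212)),("side",(.052,-.016,.022),S(177,173))]
for nm,t,s in (("a",oa,sa),("b",ob,sb)):
  for o in (t,s,t+s):
    v,r=fit(o,[.5,0,F[2]],.098);print(nm,v);print(r.round(1).tolist())
# scrap bin rim corners top (outside)
b=[("top",(-.11,.085,.1),(397,248)),("top",(.11,.085,.1),(387,156)),("top",(.11,-.085,.1),(465,149)),("top",(-.11,-.085,.1),(479,241))]
v,r=fit(b,[.5,-.3,0]);print("bin",v);print(r.round(1).tolist())
b=[("top",(-.11,.085,.1),(86,272)),("top",(.11,.085,.1),(82,181)),("top",(.11,-.085,.1),(152,174)),("top",(-.11,-.085,.1),(160,267))]
v,r=fit(b,[.5,.3,0]);print("ybin",v);print(r.round(1).tolist())
E
```

```text
fix [0.5986 0.0037 0.1972]
[[-1.1, -0.9], [0.5, -0.7], [1.0, 0.6], [-0.2, 0.3], [-0.1, 0.1], [0.3, -0.2], [-0.4, 0.4], [-0.0, 0.0]]
fix [0.5979 0.0052 0.1911]
[[-0.7, -1.0], [0.5, -0.7], [1.7, -0.2], [-0.4, 0.7], [-0.3, 0.9]]
fix [0.5986 0.0041 0.1949]
[[-1.2, -1.0], [0.4, -0.7], [0.7, 0.7], [-0.5, 0.3], [-0.2, 0.0], [0.2, -0.2], [-0.6, 0.3], [-0.2, 0.1], [-0.5, -1.2], [0.8, -1.3], [1.6, -0.7], [-0.2, 0.3], [-0.1, 0.6]]
gap px [[273.9954 160.8055]
 [274.3509 164.5183]]
a [ 0.6078 -0.0477  0.2256]
[[-0.4, -0.3], [0.3, 0.0], [0.4, -0.2], [-0.3, 0.5]]
a [ 0.6074 -0.0443  0.2563]
[[0.3, 0.1], [-0.6, -0.2], [0.5, 0.3], [-0.2, -0.2]]
a [ 0.6081 -0.0466  0.2342]
[[-1.0, -0.3], [-0.3, -0.1], [0.1, -0.4], [-0.6, 0.4], [0.3, -0.3], [-0.1, -1.1], [0.7, 0.0], [0.4, -0.9]]
b [0.5874 0.0537 0.2627]
[[-0.3, -0.5], [-0.0, -1.1], [0.4, 0.8], [-0.0, 0.6]]
b [0.5863 0.0543 0.3002]
[[0.1, 1.3], [-0.4, 0.3], [0.4, -0.8], [-0.1, -0.7]]
b [0.587  0.0538 0.2758]
[[-0.6, -0.1], [-0.4, -0.9], [0.5, 0.8], [0.2, 0.8], [-0.4, 1.4], [-0.4, -0.3], [0.3, -0.6], [0.2, -1.2]]
bin [ 0.4971 -0.3617  0.062 ]
[[5.2, 0.1], [2.4, -0.4], [-4.0, -0.0], [-2.4, 0.4]]
ybin [0.4597 0.3704 0.0847]
[[-0.2, 1.8], [0.5, 0.5], [0.8, -0.6], [-1.3, -1.5]]
```

```bash
cat > rob.py <<'E'
from plant import *
import numpy as np,cv2
from scipy.spatial.transform import Rotation as Ro
def quat(phi):
    x=[np.cos(phi),np.sin(phi),0];y=[0,0,-1];z=np.cross(x,y)
    q=Ro.from_matrix(np.c_[x,y,z]).as_quat();return np.array([q[3],q[0],q[1],q[2]])
F=(.5986,.0041,.1955);A=(.6081,-.0466,.232);B=(.587,.0538,.272)
E
python3 - <<'E'
from rob import *
from geo import proj,pose
q=get_state()["tcp_rot"];print(Ro.from_quat([q[1],q[2],q[3],q[0]]).as_matrix().round(2).tolist())
for n,v,z in(("A",A,.091),("B",B,.091),("F",F,.045),("bin",(.497,-.37,.08),.038)):
  for s in(1,-1):
    print(n,s,np.round(solve_ik((v[0],v[1],z),quat(v[2]+s*np.pi/2)),2), None if solve_ik((v[0],v[1],.25),quat(v[2]+s*np.pi/2)) is None else 1)
a=cv2.imread("pics/top0.png")
for y,c in((-.362,(0,0,255)),(-.37,(0,255,0))):
  for p in proj("top",pose((.497,y,.062),[(sx*.11,sy*.085,.1) for sx in(1,-1) for sy in (1,-1)])): cv2.circle(a,tuple(p.round().astype(int)),1,c,-1)
cv2.imwrite("pics/bin.png",cv2.resize(a[130:270,370:500],None,fx=4,fy=4))
E
```

```text
[[-0.41, 0.0, -0.91], [0.91, -0.0, -0.41], [-0.0, -1.0, 0.0]]
A 1 [ 0.19  0.49 -0.21  0.   -0.87 -1.53] 1
A -1 [ 0.19  0.49 -0.21  0.   -0.87  1.61] 1
B 1 [ 0.37  0.46 -0.26  0.   -0.85 -1.66] 1
B -1 [ 0.37  0.46 -0.26  0.   -0.85  1.48] 1
F 1 [ 0.28  0.53 -0.28  0.   -0.76 -1.65] 1
F -1 [ 0.28  0.53 -0.28  0.   -0.76  1.49] 1
bin 1 [-0.38  0.57 -0.23  0.   -0.77 -1.11] 1
bin -1 [-0.38  0.57 -0.23  0.   -0.77  2.03] 1
```

View pics/bin.png

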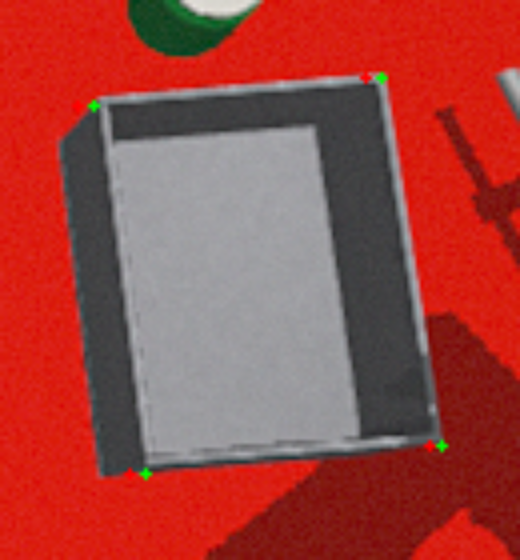

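The green marks (bin at y = -0.37) sit on the grey bin's rim corners; the fixture and offcuts fit to about 1 px. I'll grasp offcut_a next.

```bash
python3 - <<'E'
from rob import *
q=quat(A[2]+np.pi/2)
set_gripper(0.62,40)
movep((A[0],A[1],.19),q)
move_straight((A[0],A[1],.091),vel=.12)
set_gripper(0.0,40)
move_straight((A[0],A[1],.2),vel=.15)
s=get_state();print(s["t"],s["gripper_width"],s["wrist_force"],s["position"])
c=camera("side");cv2.imwrite("pics/s1.png",c["image"])
E
```

```text
5.8833 0.29968170400995237 [ 0.05357131  0.19278471 -1.23950681] [ 0.60724209 -0.04658702  0.19869064]
```

View pics/s1.png

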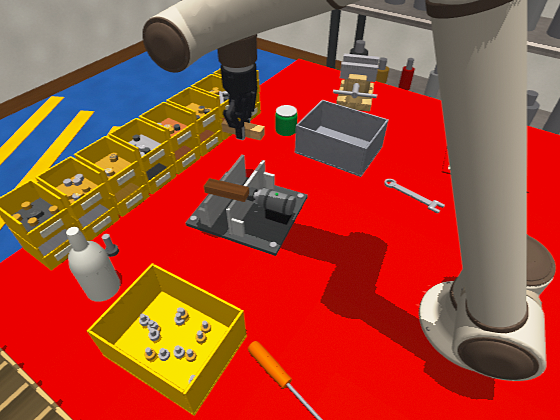

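Offcut_a is in the jaws at about (255,130), and offcut_b has not moved, at (228,190). I'll place offcut_a in the grey bin, then fetch offcut_b.

```bash
python3 - <<'E'
from rob import *
bn=(.498,-.370,.07);n=np.array([-np.sin(bn[2]),np.cos(bn[2])])
p=np.array(bn[:2])-.028*n
movep((p[0],p[1],.2),quat(bn[2]+np.pi/2))
move_straight((p[0],p[1],.038),vel=.15)
set_gripper(0.55)
move_straight((p[0],p[1],.2),vel=.2)
s=get_state();print(s["t"],s["wrist_force"])
q=quat(B[2]+np.pi/2)
set_gripper(.66)
movep((B[0],B[1],.19),q)
c=camera("side");cv2.imwrite("pics/s2.png",c["image"])
move_straight((B[0],B[1],.089),vel=.12)
set_gripper(0.0,40)
move_straight((B[0],B[1],.2),vel=.15)
s=get_state();print(s["t"],s["gripper_width"],s["wrist_force"])
c=camera("side");cv2.imwrite("pics/s3.png",c["image"])
E
```

```text
9.8417 [-0.38886514  0.4129564  -0.34868787]
14.05 0.3671605896883337 [-0.45983136 -0.00557271 -0.90527696]
```

View pics/s3.png

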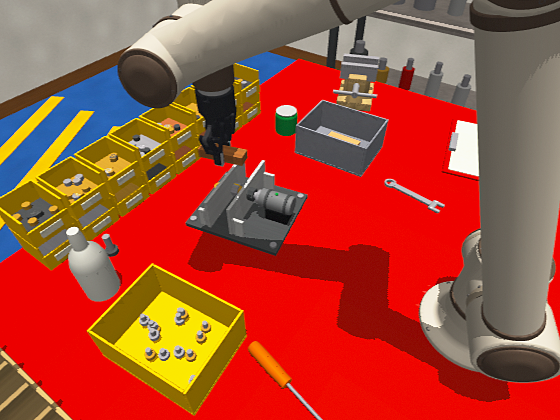

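Offcut_a lies in the grey bin at about (345,135). Offcut_b is held at about (235,155).

```bash
python3 - <<'E'
from rob import *
bn=(.498,-.370,.07);n=np.array([-np.sin(bn[2]),np.cos(bn[2])])
p=np.array(bn[:2])+.028*n
movep((p[0],p[1],.2),quat(bn[2]+np.pi/2))
move_straight((p[0],p[1],.038),vel=.15)
set_gripper(0.6)
move_straight((p[0],p[1],.2),vel=.2)
s=get_state();print(s["t"],s["wrist_force"])
c=camera("top");cv2.imwrite("pics/t4.png",c["image"])
np.savez("t4cam.npz",K=c["camera_matrix"],o=c["origin"],R=c["rotation"])
c=camera("side");cv2.imwrite("pics/s4.png",c["image"])
print(find_in("offcut_a",c))
E
```

```text
18.125 [-0.26286573  0.12765736 -0.23059639]
[{'extent': [185.3, 152.7, 122.0, 103.8], 'p': 0.69}, {'extent': [328.2, 132.9, 28.0, 14.2], 'p': 0.63}]
```

View pics/t4.png

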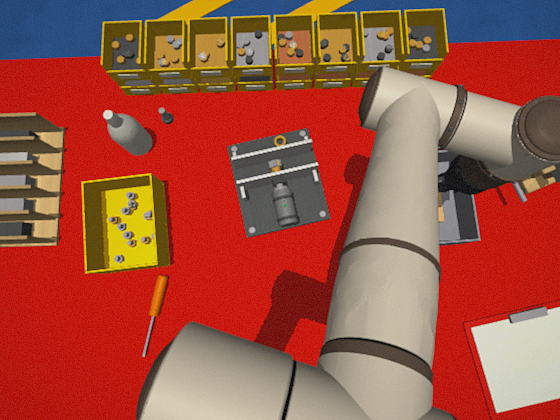

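View pics/s4.png

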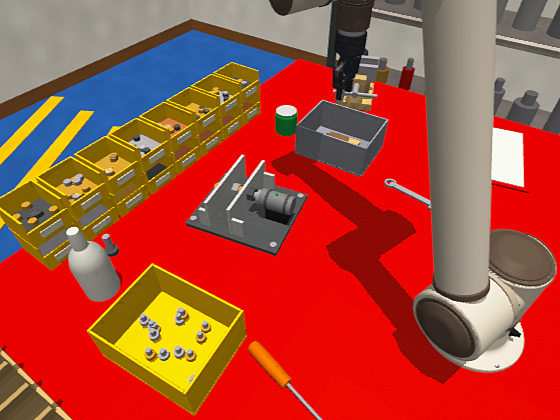

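Both offcuts lie in the grey bin (seen around (345,137) in the side view) and the gap is clear. Next is the bolt head.

```bash
python3 - <<'E'
from rob import *
q=quat(F[2]+np.pi/2)
set_gripper(.8,70)
movep((F[0],F[1],.2),q)
move_straight((F[0],F[1],.042),vel=.1)
s=get_state();print(s["t"],s["wrist_force"])
set_gripper(0.0,70)
for i in range(3):
    s=get_state();print(s["t"],s["gripper_width"],s["wrist_force"],s["moment"],s["position"]); sleep(.5)
c=camera("side");cv2.imwrite("pics/s5.png",c["image"])
cv2.imwrite("pics/s5c.png",cv2.resize(c["image"][120:260,170:330],None,fx=4,fy=4))
c=camera("top");cv2.imwrite("pics/t5.png",c["image"])
cv2.imwrite("pics/t5c.png",cv2.resize(c["image"][110:260,210:490],None,fx=2.8,fy=2.8))
E
```

```text
21.6667 [-0.11468896 -0.12928452 -0.00878481]
22.1 0.3718607932158607 [-3.27460914  2.54202709  6.45031995] [1.06905781 0.71446872 0.0127665 ] [0.59868369 0.00454885 0.04272803]
22.6 0.37111350837552454 [-1.66024757  3.24451791  6.28702249] [1.06233149 0.77452919 0.0159674 ] [0.59869848 0.00454095 0.04273718]
23.1 0.368020140688861 [-3.34357165  3.44762322  5.12802169] [ 1.02243304  0.75560481 -0.07774006] [0.59869096 0.00453161 0.04272169]
```

View pics/s5c.png

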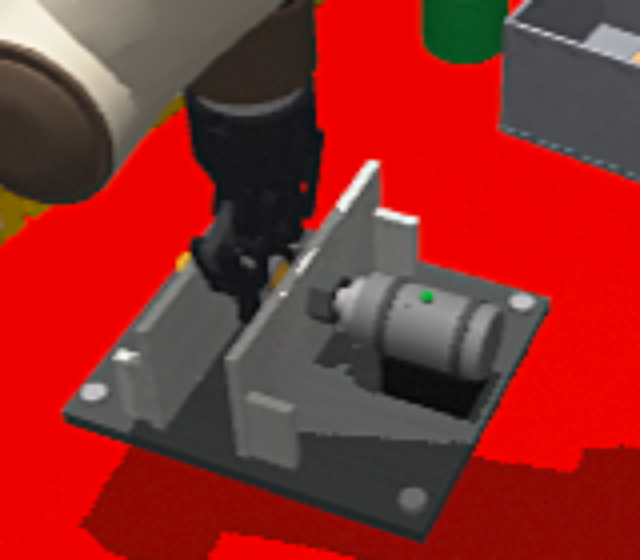

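View pics/t5c.png

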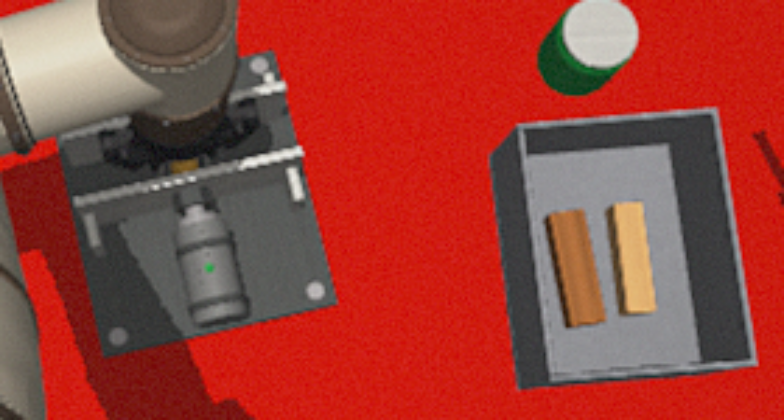

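The bolt head sits between the fingers and both offcuts lie flat in the grey bin. The width crept slightly, from 0.372 to 0.368, so I'll squeeze harder and watch whether it settles.

```bash
python3 - <<'E'
from rob import *
set_gripper(0.0,100)
for i in range(9):
    s=get_state();print(round(s["t"],2),round(s["gripper_width"],5),s["wrist_force"].round(1),s["moment"].round(2)); sleep(.5)
c=camera("side");cv2.imwrite("pics/s6.png",c["image"])
E
```

```text
23.92 0.35961 [-2.7  2.7  6.8] [0.99 0.84 0.01]
24.42 0.36662 [-2.1  3.3  6.4] [1.07 0.82 0.03]
24.92 0.36319 [-3.2  2.4  6.5] [1.07 0.9  0.07]
25.42 0.36076 [-2.8  2.6  6.2] [1.06 0.84 0.04]
25.92 0.36632 [-2.8  3.3  5.8] [ 1.04  0.87 -0.01]
26.42 0.36531 [-3.5  2.8  6.3] [ 1.05  0.81 -0.01]
26.92 0.36335 [-3.1  3.2  6.6] [1.09 0.81 0.02]
27.42 0.36234 [-2.6  2.5  5.7] [1.06 0.84 0.07]
27.92 0.36336 [-2.8  2.9  6.5] [ 1.06  0.86 -0.01]
```

```bash
python3 - <<'E'
import cv2,numpy as np
a=cv2.imread("pics/s5.png").astype(int);b=cv2.imread("pics/s6.png").astype(int)
d=abs(a-b).max(2);print(d.max(),(d>40).sum(),d[170:210,220:260].max())
im=np.hstack([cv2.resize(x[165:215,215:265].astype(np.uint8),None,fx=8,fy=8,interpolation=cv2.INTER_CUBIC) for x in(a,b)]);cv2.imwrite("pics/cmp.png",im)
E
```

```text
104 64 33
```

View pics/cmp.png

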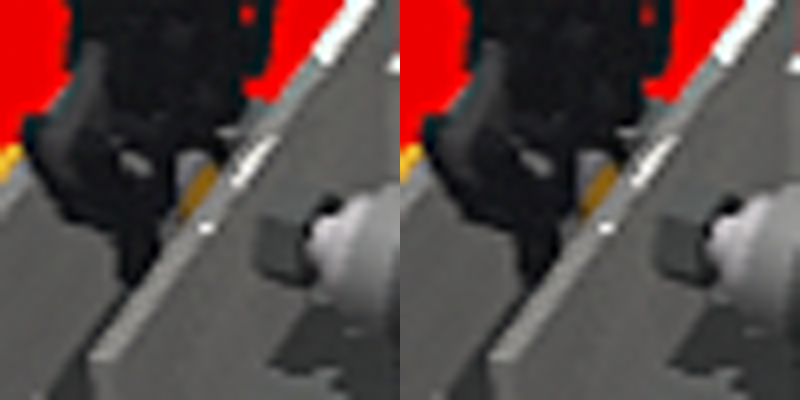

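The two crops, about 4.8 s apart, look the same: the head and the nut side at (285,250) have not turned. The width and wrist force are steady too, so I'm handing in.

```bash
python3 - <<'E'
from plant import *
sign_off(); s=get_state();print(s["t"],s["gripper_width"])
E
```

```text
the job is handed in; nothing more can be done
the job is handed in; nothing more can be done
```

I put both offcuts in the grey scrap bin, then reached into the gap and gripped the bolt head across the fixture's y axis. The grip was set to 100 N and still held when I handed in, about 28 s into the 58 s allowed.

- **Offcuts:** the last top picture shows both lying flat and released in the grey bin. Neither went near the yellow bin.
- **Bolt head:** over the last 4 s the gripper opening stayed around 0.363, about the head's width across flats. The wrist force was steady, and side pictures about 4.8 s apart show no turning. The joint speed can't be read directly, so this is indirect evidence that it stopped.
- **One oddity:** right after the first 70 N grip the opening drifted from 0.372 to 0.368. I raised the grip to 100 N; after that it only fluctuated by about ±0.004 with no trend.
- **Bystanders:** I saw none of them moved in the pictures, but I didn't measure their positions afterwards.

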